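Stand the kit cases heavy end down in the cart bin

TASK

Each of the two grey kit cases on the cart has a weight hidden in one end. Find out by lifting which end that is, then stand both cases upright on end in the brown two-compartment bin, one case per compartment, heavy end down, and let go. Leave the other things on the cart where they are.

Things in the scene. Friction and masses are not known exactly. Their poses are not given: they have to be found in the camera images.
- bin: Fixed open bin of brown wicker-look plastic, 110 x 215 x 60 mm high, standing on the cart top, origin at the centre of its underside, x across (110), y along (215), z up. Walls and floor are 5 mm thick; one cross wall halves it into two square compartments, each 100 x 102 mm inside.
- bin_a (a point): Centre of the inner floor (5 mm above the cart top) of the bin's compartment on its +y half; axes as the bin's.
- bin_b (a point): Centre of the inner floor (5 mm above the cart top) of the bin's compartment on its -y half; axes as the bin's.
- case_1: One of two like grey kit cases: closed box 160 x 64 x 40 mm (x, y, z), about 0.6 kg, at first lid up, any yaw. Origin: centre of the large underside. A hidden steel weight (in the rules case_1_steel) fills the +x or the -x end, by chance; the centre of mass lies some 30 mm from the middle. A U-shaped handle, hinged at the middles of the long sides, straddles the lid.
- case_1_mid (a point): Middle of the case's box, on the handle's hinge axis (20 mm above the underside when flat); axes as the case's.
- case_1_grip (a point): Middle of the handle's wooden grip bar, 80 mm from the hinge axis (so 100 mm above the cart top when the case lies flat and the handle is upright). The bar is 12 mm thick (x of this frame), 16 mm deep (z) and runs along y, with 68 mm clear between the flat steel side arms. The frame turns with the handle: y along the bar, z from the hinge to the bar.
- case_1_bail (a joint): Angle of the handle on its case, rad: 0 when the handle stands square to the lid, positive when the bar leans to the case's +x end; hard stops at -0.85 and +0.85. The hinge is a little stiff (0.03 N m): the handle stays where it is left, but a case lifted by it tips, heavy end down, until the stop.
- case_2: One of two like grey kit cases: closed box 160 x 64 x 40 mm (x, y, z), about 0.6 kg, at first lid up, any yaw. Origin: centre of the large underside. A hidden steel weight (in the rules case_2_steel) fills the +x or the -x end, by chance; the centre of mass lies some 30 mm from the middle. A U-shaped handle, hinged at the middles of the long sides, straddles the lid.
- case_2_mid (a point): Middle of the case's box, on the handle's hinge axis (20 mm above the underside when flat); axes as the case's.
- case_2_grip (a point): Middle of the handle's wooden grip bar, 80 mm from the hinge axis (so 100 mm above the cart top when the case lies flat and the handle is upright). The bar is 12 mm thick (x of this frame), 16 mm deep (z) and runs along y, with 68 mm clear between the flat steel side arms. The frame turns with the handle: y along the bar, z from the hinge to the bar.
- case_2_bail (a joint): Angle of the handle on its case, rad: 0 when the handle stands square to the lid, positive when the bar leans to the case's +x end; hard stops at -0.85 and +0.85. The hinge is a little stiff (0.03 N m): the handle stays where it is left, but a case lifted by it tips, heavy end down, until the stop.
- mug: Navy ceramic mug, 76 mm wide, 85 mm high; loose bystander, origin at the centre of its underside.
- tape: Roll of paper tape standing on its flat side, 90 mm wide, 48 mm high; loose bystander, origin at the centre of its underside.
- jar: Clear glass jar of rubber bands, 72 mm wide, 100 mm high; loose bystander, origin at the centre of its underside.
- pencil_pot: White pot with pencils, 72 mm wide, pencils up to 110 mm high; loose bystander, origin at the centre of its underside.
- glue: White glue bottle, 56 mm wide, 150 mm high; loose bystander, origin at the centre of its underside.
- stapler: Desk stapler, 150 x 36 mm, 45 mm high; loose bystander, origin at the centre of its underside.
- sharpener: Aluminium hand-crank pencil sharpener, fixed, 75 x 70 mm, about 95 mm high with its crank; origin at the centre of its underside.

How it is judged:
By the outcome, as a careful person would: the job done as asked, in the order asked, and still so for the second after the job is handed in, with the robot touching nothing.
It also fails if it takes over 72 s, if anything falls off the work surface, if the arm or the gripper's body presses on something with over 40 N, if the wrist force passes 120 N, or if a joint passes its speed limit or range.

ROBOT

A 6-joint arm with a two-finger parallel gripper is mounted at the origin on the work surface. World frame = base frame: x ahead of the robot, y to its left, z up, the work surface at z = 0. Lengths are in m, angles in rad, forces in N, time in s.
With the tool pointing down it reaches from about 0.325 to 0.775 m from the base axis. Payload 5.5 kg.
Tool frame: the origin (TCP) lies at the very end of the fingers, on their centre line; the grasp point (between the pads) lies 19 mm behind it; z points along the fingers, y is the direction in which the jaws open and shut (so a half turn about z gives the same grasp; the last joint's range is limited). The gripper opens to 88 mm and grips with 3 to 60 N. Pads are 20 mm wide; open, the fingers measure 115 mm over their backs; the gripper's body (75 mm by 178 mm) begins 61 mm behind the grasp point.
Start: joints at [-1.231, 0.091, 1.231, -0, 1.82, -0.057], TCP at [0.232, -0.553, 0.223] pointing down, gripper open.
Joint ranges: [-2.87, 2.87], [-0.86, 2.18], [0.17, 2.46], [-1.51, 4.65], [0.06, 2.69], [-2.65, 2.65]. Speed limits (rad/s): [2.57, 2.57, 3.01, 3.14, 3.14, 3.14].

INTERFACE

Orientations are given as a unit quaternion [x, y, z, w].
In Python, from cell import robot, viewer, find_in, cut_out, landmark_of gives the robot as it stands.
- The arm moves only by the tool send_rows, never from a script. Its argument "plan" is a list that holds one entry, the list of rows, each a list of 5 numbers: the finger opening in mm, from 0 to 87.8, then the shift along the world's x, y, z in units of 60 mm (1.0 is 60 mm), then the turn about the world's z in units of 10 degrees (1.0 is 10 degrees). In form: [[[hand, x, y, z, turn], ...]]. A call has 1 to 12 rows; each row shifts and turns the commanded pose from where the row before left it; what a row does not reach is not made up. A row lasts 1/8 s, in which the tool goes at most 62.5 mm and 10.7 degrees, less where a joint would pass 70% of its speed; a pose out of reach is approached as far as the arm can. A call is refused whole if a number of a shift passes 1 or a number of a turn 1, either way. A call with a gripper value outside its range is refused whole. The fingers move at their own pace and stop on an object; "grip_force" is the grip in N (left out, the last holds). Time passes only in rows, so rows that do not move let the fingers close. It gives the time, the measured TCP pose, the force and the opening at its end, in the units of the state.
- robot.sense(): the state, without advancing time (a new reading comes with each control period).
- viewer.snapshot(name): name is "scene" or "top" or "wrist"; returns the picture (420x560x3 uint8, red, green, blue); there is no depth.
- viewer.camera_model(name): a dict with "fov_y" (degrees; the focal length in pixels is half the picture's height over the tangent of half this angle, whatever the lens; pixels are square), "cx", "cy" (the principal point, pixels), "k1" (the pictures are not rectified: a ray, as slopes to the right and down, at radius r is drawn at 1 + k1 r^2 times it, then the intrinsics apply), "rvec" (rotation vector, rad) and "tvec" (3), from world to camera coordinates, as OpenCV has them; the wrist camera has in their place "tool_from_camera" (4x4, takes a point from camera to tool coordinates, whose origin is the TCP and whose axes are the flange's). Camera axes: x right, y down, z forward; pixel columns grow to the right and rows downward; lengths in m; the calibration is good to about 2 mm. A picture is of the moment at which its call begins: read the wrist's pose just before it. camera_model takes no time and is no camera call.
- robot.finish_job(): hands the job in, once; it reports no verdict.
Trained networks look in the newest picture that a camera, given by its name, has taken for a name from the list of things; names that differ only in an ending like _2 or _b are one class to them, and where a whole thing is asked for, a point or a joint stands for the part that bears it (a point fixed in the world has none). Each returns a list of dicts, best first, with "confidence" (0 to 1); they miss things now and then, are a little off and sometimes report something else, mostly with a low value. They report only what shows in the picture. A call takes as long as a camera call.
- find_in(camera, target): "bbox" ([left, top, width, height] in pixels, round what is visible of it).
- cut_out(camera, target): "pixels" (420x560 bool, what is visible of it) and "bbox" ([left, top, width, height] in pixels, round what is visible of it).
- landmark_of(camera, target): "at" ([column, row] in pixels: a listed point, or the origin of a listed thing).
The state is a dict: "time": time; "joint_positions": joint angles; "dq": joint speeds; "tau": joint torques, N m; "tcp_pos": TCP position; "orientation": TCP orientation; "ft_force": force on the tool from outside, world axes, zero at the start; "moment": the same for the moment, N m; "gripper_width": finger opening in m.
Only numpy, scipy, OpenCV 4.12 (cv2) and the standard library are available. Lean on these libraries where they do the work, as an engineer would, in place of code of your own. Each camera call takes 0.05 s, during which the arm holds its last target.

## Working session

There is one attempt and no reset: what is moved stays moved. The work goes in short steps, Python scripts to look and compute and a tool call to move; the robot and the scene stay as the last step left them, time stands still between calls to the robot, and variables do not carry over. Pictures are saved under pics/ and viewed, and the job is handed in when it is done.

Besides the shell and the picture viewer there is one more tool, called after "Request:" by a JSON object that holds its "method" and its "body", one argument or row to a line. send_rows: Moves the arm, as the interface text tells. Its arguments: {"type":"object","properties":{"plan":{"type":"array"},"grip_force":{"type":"number"}},"required":["plan"]}

```bash
ls -la; mkdir -p pics; python3 - <<'E'
from cell import robot, viewer, find_in, cut_out, landmark_of
import cv2
s=robot.sense(); print(s)
for n in ["scene","top","wrist"]:
    im=viewer.snapshot(n); cv2.imwrite(f"pics/{n}0.png",cv2.cvtColor(im,cv2.COLOR_RGB2BGR)); print(n,viewer.camera_model(n))
E
```

```text
total 12
drwxr-xr-x  3 agent agent 4096 Dec  7 13:46 .
drwxr-xr-x 23 root  root  4096 Dec  7 13:46 ..
drwxr-xr-x  2 agent agent 4096 Dec  7 13:46 pics
{'time': 0.0, 'joint_positions': array([-1.23067902e+00,  9.18662242e-02,  1.23184574e+00,  2.28068532e-05,
        1.81981728e+00, -5.67298603e-02]), 'dq': array([ 0.00140275,  0.00039355,  0.00045975,  0.00097091,  0.00100537,
       -0.00083636]), 'tau': array([ 2.64594899e-03, -4.46461701e+01, -4.06436670e+01,  7.00172014e-02,
        2.97194382e-02, -1.45383824e-04]), 'tcp_pos': array([ 0.2317987 , -0.55309892,  0.22152515]), 'orientation': array([ 9.80377534e-01,  1.97126742e-01, -1.25798671e-04, -9.60149265e-04]), 'ft_force': array([-0.66881411,  0.36108587, -0.04322082]), 'moment': array([-0.0224009 , -0.01412459, -0.01298052]), 'gripper_width': 0.08786854758533941}
scene {'fov_y': 56.88225957765347, 'cx': 272.80581153804746, 'cy': 206.27381495348027, 'k1': -0.1096698762526552, 'rvec': array([ 2.04322758,  0.73700343, -0.40932534]), 'tvec': array([-0.43781676, -0.11507803,  1.21648703])}
top {'fov_y': 53.267961359990856, 'cx': 276.80706656638506, 'cy': 206.2428581552691, 'k1': 0.007118390507469543, 'rvec': array([ 2.19646728, -2.18485557,  0.10123004]), 'tvec': array([0.00480709, 0.58953866, 0.95256029])}
wrist {'fov_y': 69.94392165004416, 'cx': 286.39108596158803, 'cy': 207.68164177546265, 'k1': -0.02010537209474729, 'tool_from_camera': array([[ 2.10692800e-04, -9.64398612e-01, -2.64452780e-01,
         7.31856972e-02],
       [ 9.99999890e-01,  9.21372561e-05,  4.60708846e-04,
        -5.76116883e-04],
       [-4.19941018e-04, -2.64452848e-01,  9.64398525e-01,
        -1.62315420e-01],
       [ 0.00000000e+00,  0.00000000e+00,  0.00000000e+00,
         1.00000000e+00]])}
```

View pics/scene0.png

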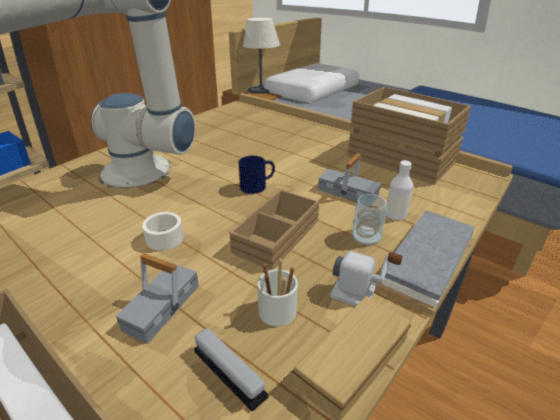

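View pics/top0.png

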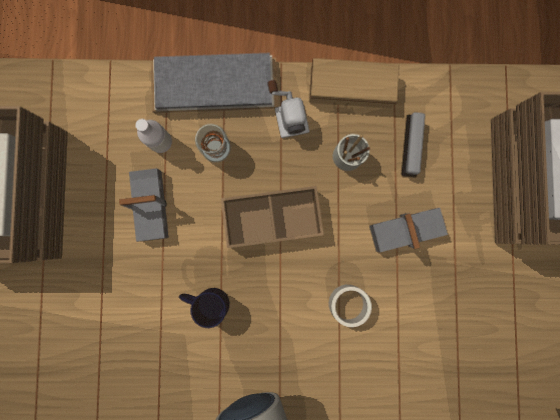

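```bash
cat > h.py <<'E'
import numpy as np, cv2
from scipy.spatial.transform import Rotation as R
from cell import robot, viewer, find_in, cut_out, landmark_of
def f_of(m): return 210/np.tan(np.radians(m['fov_y']/2))
def pose(name,s=None):
    m=viewer.camera_model(name)
    if name=='wrist':
        T=np.eye(4);T[:3,:3]=R.from_quat(s['orientation']).as_matrix();T[:3,3]=s['tcp_pos']
        W=T@np.array(m['tool_from_camera']); C=np.linalg.inv(W)
        return m,C[:3,:3],C[:3,3]
    return m,R.from_rotvec(m['rvec']).as_matrix(),np.array(m['tvec'])
def ray(name,px,s=None):
    m,Rm,t=pose(name,s);f=f_of(m)
    d=np.array([(px[0]-m['cx'])/f,(px[1]-m['cy'])/f]);u=d.copy()
    for _ in range(30): u=d/(1+m['k1']*(u@u))
    return -Rm.T@t, Rm.T@np.array([u[0],u[1],1.])
def at_z(name,px,z,s=None):
    o,d=ray(name,px,s); return o+d*(z-o[2])/d[2]
def proj(name,P,s=None):
    m,Rm,t=pose(name,s);f=f_of(m)
    c=Rm@np.asarray(P,float)+t;u=c[:2]/c[2];u=u*(1+m['k1']*(u@u))
    return u*f+[m['cx'],m['cy']]
def snap(name,fn):
    im=viewer.snapshot(name);cv2.imwrite('pics/'+fn,cv2.cvtColor(im,cv2.COLOR_RGB2BGR));return im
E
python3 - <<'E'
from h import *
np.set_printoptions(precision=3,suppress=True)
for t,z in [('case_1_mid',.02),('case_1_grip',.1),('bin',0),('bin_a',.005)]:
    for r in landmark_of('top',t): print(t,r['at'],round(r['confidence'],2),at_z('top',r['at'],z))
for t in ['case_1','bin','mug','tape','jar','pencil_pot','glue','stapler','sharpener']:
    for r in find_in('top',t): print(t,r['bbox'],round(r['confidence'],2))
print(robot.sense()['time'])
E
```

```text
case_1_grip [138.5, 202.7] 0.57 [0.589 0.304 0.1  ]
case_1_grip [146.4, 200.9] 0.5 [0.593 0.287 0.1  ]
bin [271.5, 219.2] 0.94 [0.56 0.02 0.  ]
bin [291.5, 214.4] 0.93 [ 0.572 -0.027  0.   ]
bin [249.0, 219.3] 0.68 [0.56  0.073 0.   ]
bin_a [271.5, 219.2] 0.94 [0.56  0.02  0.005]
bin_a [291.5, 214.4] 0.93 [ 0.572 -0.027  0.005]
bin_a [249.0, 219.3] 0.68 [0.56  0.073 0.005]
case_1 [123.1, 169.1, 45.6, 77.9] 0.98
case_1 [371.1, 209.8, 73.1, 42.5] 0.98
bin [220.1, 185.0, 104.4, 60.6] 0.72
mug [182.3, 286.0, 46.0, 40.4] 0.95
mug [117.2, 194.8, 50.3, 15.8] 0.39
tape [325.8, 287.7, 41.8, 39.7] 0.77
jar [194.2, 124.0, 35.2, 41.7] 0.93
pencil_pot [332.6, 134.5, 34.2, 35.9] 0.79
glue [137.0, 119.2, 34.2, 37.3] 0.71
stapler [400.9, 113.4, 21.7, 62.4] 0.94
sharpener [270.2, 79.4, 40.9, 58.9] 0.6
0.8
```

The scene view shows two grey cases with handles. In the top view the left one is near (148,205) beside the glue and jar, the right one is near (410,231), and the bin is at (272,217). I'll zoom in and estimate poses.

```bash
python3 - <<'E'
from h import *
np.set_printoptions(precision=3,suppress=True)
im=cv2.imread('pics/top0.png')
a=cv2.resize(im[100:260,90:250],None,fx=4,fy=4,interpolation=cv2.INTER_CUBIC)[:600,:400]
b=cv2.resize(im[160:310,350:450],None,fx=4,fy=4,interpolation=cv2.INTER_CUBIC)
cv2.imwrite('pics/zoom0.png',np.hstack([a,b]))
cv2.imwrite('pics/zoombin.png',cv2.resize(im[170:260,210:340],None,fx=6,fy=6,interpolation=cv2.INTER_CUBIC))
for t in ['case_1','bin','glue','jar','mug','tape','pencil_pot','sharpener','stapler']:
    for r in cut_out('top',t):
        if r['confidence']<.5: continue
        m=r['pixels'].astype(np.uint8); 
        mr=cv2.minAreaRect(cv2.findNonZero(m)); print(t,round(r['confidence'],2),mr, cv2.boxPoints(mr).round(1).tolist())
    for r in landmark_of('top',t): print('   lm',t,r['at'],round(r['confidence'],2),at_z('top',r['at'],0))
E
```

```text
case_1 0.76 ((142.8307647705078, 205.1461639404297), (70.20365905761719, 45.02460861206055), 82.87498474121094) [[116.0999984741211, 173.10000610351562], [160.8000030517578, 167.5], [169.5, 237.1999969482422], [124.80000305175781, 242.8000030517578]]
   lm case_1 [153.2, 204.0] 0.91 [0.595 0.3   0.   ]
   lm case_1 [405.9, 231.1] 0.81 [ 0.534 -0.3    0.   ]
bin 0.57 ((271.2894287109375, 216.67672729492188), (50.059024810791016, 98.13623809814453), 82.26641082763672) [[219.3000030517578, 198.5], [316.5, 185.3000030517578], [323.29998779296875, 234.89999389648438], [226.0, 248.10000610351562]]
   lm bin [271.5, 219.2] 0.94 [0.56 0.02 0.  ]
   lm bin [291.5, 214.4] 0.93 [ 0.572 -0.027  0.   ]
   lm bin [249.0, 219.3] 0.68 [0.56  0.073 0.   ]
glue 0.8 ((152.75001525878906, 134.75001525878906), (41.719295501708984, 26.870054244995117), 45.0) [[128.5, 129.5], [147.5, 110.5], [177.0, 140.0], [158.0, 159.0]]
glue 0.71 ((212.1000213623047, 143.20001220703125), (38.9075813293457, 32.199378967285156), 63.43495178222656) [[189.0, 133.0], [217.8000030517578, 118.5999984741211], [235.1999969482422
[... 1585 characters left out ...]
8466796875, 106.357421875), (59.495670318603516, 29.706605911254883), 75.67728424072266) [[266.29998779296875, 81.19999694824219], [295.0, 73.9000015258789], [309.79998779296875, 131.5], [281.0, 138.89999389648438]]
   lm sharpener [409.6, 232.5] 0.57 [ 0.53  -0.309  0.   ]
stapler 0.91 ((412.60968017578125, 144.1287841796875), (19.497709274291992, 64.91261291503906), 4.573921203613281) [[400.29998779296875, 175.6999969482422], [405.5, 111.0], [424.8999938964844, 112.5999984741211], [419.70001220703125, 177.3000030517578]]
stapler 0.63 ((349.0, 305.5), (41.0, 40.0), 90.0) [[329.0, 285.0], [369.0, 285.0], [369.0, 326.0], [329.0, 326.0]]
   lm stapler [409.6, 147.9] 0.88 [ 0.735 -0.313  0.   ]
```

View pics/zoom0.png

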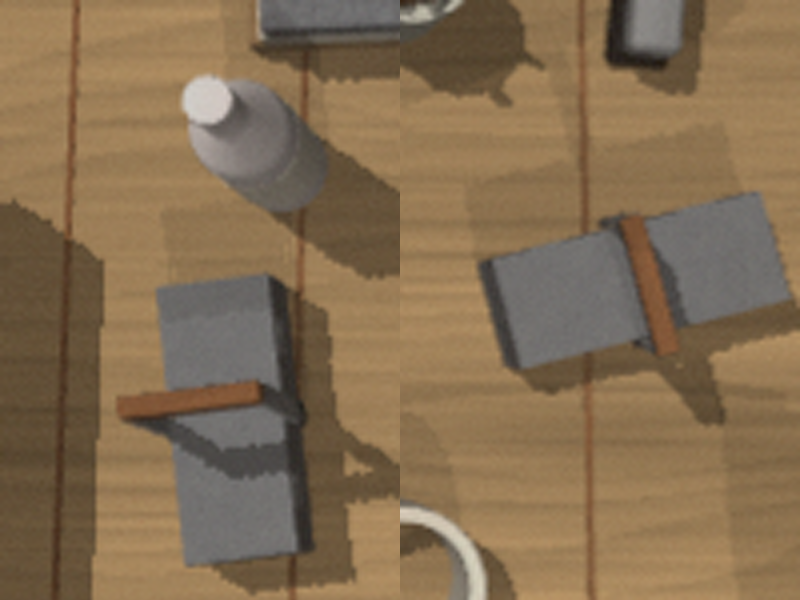

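View pics/zoombin.png

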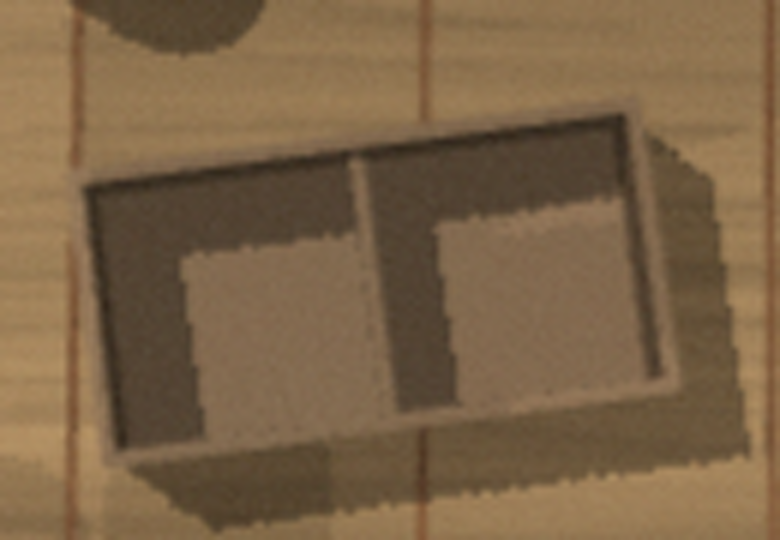

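```bash
python3 - <<'E'
from h import *
np.set_printoptions(precision=4,suppress=True)
def go(name,pts,org,s,z):
    P=np.array([at_z('top',[(u+.5)/s-.5+org[0],(v+.5)/s-.5+org[1]],z)[:2] for u,v in pts])
    print(name,P.tolist() and P,'c',P.mean(0),'edges',[round(float(np.linalg.norm(P[i]-P[(i+1)%len(P)])),4) for i in range(len(P))])
    for i in range(len(P)):
        d=P[(i+1)%len(P)]-P[i]; print('   yaw',round(float(np.degrees(np.arctan2(d[1],d[0]))),1))
    return P
go('L',[(157,289),(268,276),(300,552),(187,566)],(90,100),4,.04)
go('Lbar',[(118,408),(262,394)],(90,100),4,.108)
go('R',[(90,258),(360,193),(390,298),(122,368)],(350,160),4,.04)
go('Rbar',[(232,218),(265,352)],(350,160),4,.108)
go('bin',[(72,180),(640,100),(680,388),(108,465)],(210,170),6,.06)
E
```

```text
L [[0.6649 0.3465]
 [0.6729 0.2837]
 [0.5155 0.2616]
 [0.5073 0.3248]] c [0.5901 0.3042] edges [0.0633, 0.1589, 0.0637, 0.159]
   yaw -82.8
   yaw -172.0
   yaw 97.3
   yaw 7.9
Lbar [[0.5908 0.342 ]
 [0.5987 0.2667]] c [0.5947 0.3044] edges [0.0757, 0.0757]
   yaw -84.0
   yaw 96.0
R [[ 0.5485 -0.2099]
 [ 0.5866 -0.3659]
 [ 0.5265 -0.3816]
 [ 0.486  -0.2274]] c [ 0.5369 -0.2962] edges [0.1606, 0.0621, 0.1595, 0.0648]
   yaw -76.3
   yaw -165.3
   yaw 104.7
   yaw 15.6
Rbar [[ 0.5678 -0.2693]
 [ 0.4969 -0.2855]] c [ 0.5324 -0.2774] edges [0.0727, 0.0727]
   yaw -167.2
   yaw 12.8
bin [[ 0.6008  0.1321]
 [ 0.6323 -0.08  ]
 [ 0.5246 -0.0946]
 [ 0.4952  0.1173]] c [0.5632 0.0187] edges [0.2144, 0.1086, 0.2139, 0.1067]
   yaw -81.6
   yaw -172.3
   yaw 97.9
   yaw 8.0
```

Request:
{"method": "send_rows", "body": {
  "plan": [
    [[87.8,0.635,0.535,-0.1,-0.1],[87.8,0.635,0.535,-0.1,-0.1],[87.8,0.635,0.535,-0.1,-0.1],[87.8,0.635,0.535,-0.1,-0.1],[87.8,0.635,0.535,-0.1,-0.1],[87.8,0.635,0.535,-0.1,-0.1],[87.8,0.635,0.535,-0.1,-0.1],[87.8,0.635,0.535,-0.1,-0.14],[87.8,0,0,0,0]]
  ],
  "grip_force": 20
}}

```text
time: 2.82
tcp_pos: [0.5384, -0.2939, 0.1735]
orientation: [0.992, 0.127, -0.0, -0.001]
ft_force: [-1.1, -0.3, -0.3]
gripper_width: 0.0877
```

```bash
cat >> h.py <<'E'
def yaw(s):
    y=R.from_quat(s['orientation']).as_matrix()[:,1]; return np.degrees(np.arctan2(y[1],y[0]))
def st():
    s=robot.sense(); print('t %.2f tcp %s jaw %.2f w %.1f F %s M %s'%(s['time'],s['tcp_pos'].round(4),yaw(s),s['gripper_width']*1e3,s['ft_force'].round(2),s['moment'].round(3))); return s
E
python3 - <<'E'
from h import *
s=st(); snap('wrist','w1.png'); print(proj('wrist',[.537,-.296,.04],s),proj('wrist',[.5324,-.2774,.105],s))
E
```

```text
t 2.83 tcp [ 0.5384 -0.2939  0.1735] jaw -75.41 w 87.7 F [-1.06 -0.26 -0.26] M [ 0.019  0.001 -0.044]
[288.87640099 201.85754535] [265.67277011 221.38969867]
```

View pics/w1.png

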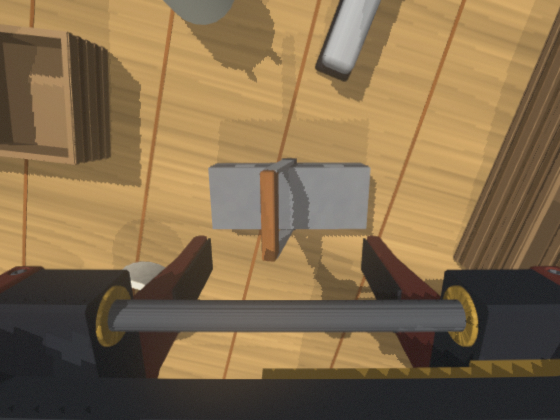

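The wrist view shows the case centred at about (290,197) between the fingers, with the bar at column 268. That matches the projection, so I'll descend and close.

Request:
{"method": "send_rows", "body": {
  "plan": [
    [[87.8,0,0,-0.77,0],[87.8,0,0,-0.77,0],[87.8,0,0,0,0],[5,0,0,0,0],[5,0,0,0,0],[5,0,0,0,0],[5,0,0,0,0],[5,0,0,0,0],[5,0,0,0,0]]
  ],
  "grip_force": 40
}}

```text
time: 4.0
tcp_pos: [0.5367, -0.2964, 0.0822]
orientation: [0.992, 0.125, -0.0, -0.0]
ft_force: [0.7, 1.2, 0.1]
gripper_width: 0.0314
```

```bash
python3 - <<'E'
from h import *
s=st(); snap('scene','s2.png')
E
```

```text
t 4.00 tcp [ 0.5367 -0.2964  0.0822] jaw -75.65 w 31.4 F [0.72 1.2  0.05] M [0.079 0.025 0.033]
```

View pics/s2.png

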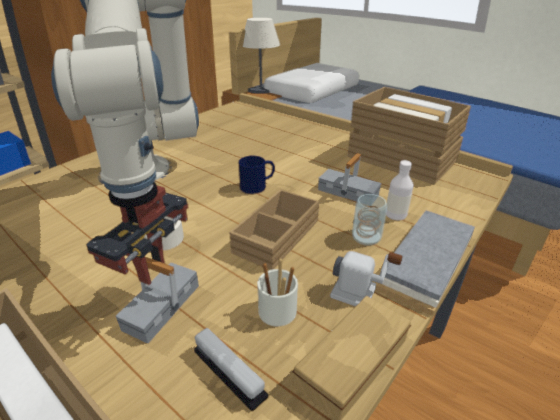

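The fingers are still closing (31 mm). I'll finish the grip, then do a partial lift.

Request:
{"method": "send_rows", "body": {
  "plan": [
    [[5,0,0,0,0],[5,0,0,0,0],[5,0,0,0,0],[5,0,0,0,0],[5,0,0,0.4,0],[5,0,0,0.4,0],[5,0,0,0,0]]
  ],
  "grip_force": 40
}}

```text
time: 4.92
tcp_pos: [0.5374, -0.2976, 0.1321]
orientation: [0.992, 0.125, 0.001, 0.002]
ft_force: [0.5, -4.5, 4.3]
gripper_width: 0.0118
```

```bash
python3 - <<'E'
from h import *
s=st(); a=snap('scene','s3.png'); b=snap('wrist','w3.png')
z=cv2.resize(a[220:380,80:240],(560,560),interpolation=cv2.INTER_CUBIC)
cv2.imwrite('pics/s3z.png',cv2.cvtColor(z,cv2.COLOR_RGB2BGR))
E
```

```text
t 4.92 tcp [ 0.5374 -0.2976  0.1321] jaw -75.69 w 11.8 F [ 0.5  -4.47  4.25] M [-1.062 -0.069  0.041]
```

View pics/s3z.png

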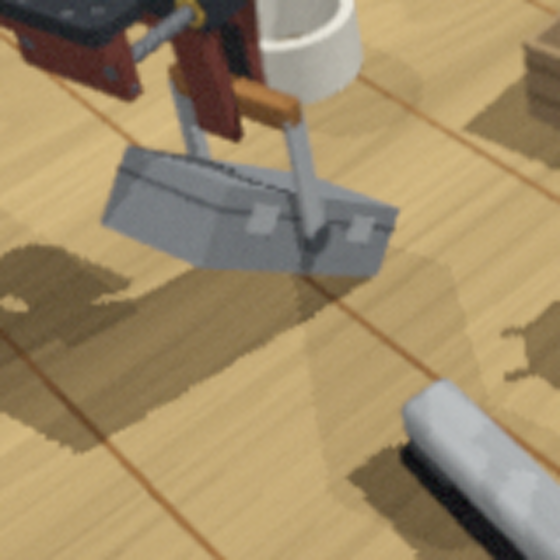

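View pics/w3.png

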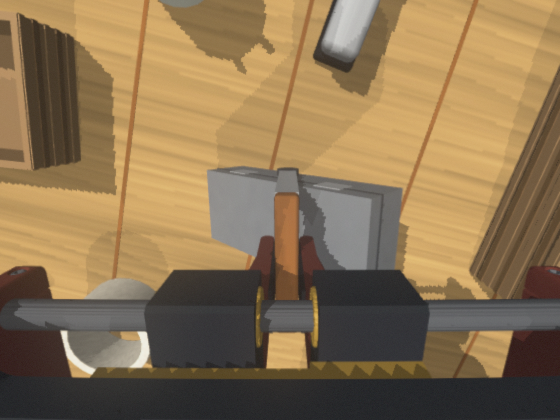

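The right (-y) end of this case rose, so the heavy end is the +y one, toward the bin. I'll set it down flat again.

Request:
{"method": "send_rows", "body": {
  "plan": [
    [[5,0,0,-0.3,0],[5,0,0,-0.3,0],[5,0,0,-0.2,0],[5,0,0,0,0],[5,0,0,0,0],[40,0,0,0,0],[40,0,0,0,0],[40,0,0,0,0],[40,0,0,0,0]]
  ]
}}

```text
time: 6.15
tcp_pos: [0.5367, -0.2964, 0.0822]
orientation: [0.992, 0.125, -0.0, -0.0]
ft_force: [-0.3, -0.0, -0.9]
gripper_width: 0.0398
```

```bash
python3 - <<'E'
from h import *
s=st(); a=snap('wrist','w4.png')
E
```

```text
t 6.15 tcp [ 0.5367 -0.2964  0.0822] jaw -75.65 w 39.8 F [-0.33 -0.05 -0.86] M [-0.031  0.001  0.02 ]
```

View pics/w4.png

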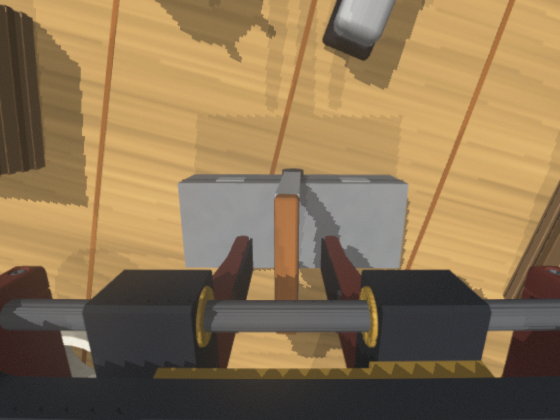

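Request:
{"method": "send_rows", "body": {
  "plan": [
    [[60,0,0,1,0],[87.8,0,0,1,0.84],[87.8,0.09,1,0,0.75],[87.8,0.09,1,0,0.75],[87.8,0.09,1,0,0.75],[87.8,0.09,1,0,0.75],[87.8,0.09,1,0,0.75],[87.8,0.09,1,0,0.75],[87.8,0.09,1,0,0.75],[87.8,0.09,1,0,0.75],[87.8,0.09,1,0,0.75],[87.8,0.09,1,0,0.75]]
  ]
}}

```text
time: 7.7
tcp_pos: [0.5906, 0.3054, 0.2024]
orientation: [0.656, 0.755, 0.0, 0.0]
ft_force: [1.0, -1.1, 0.0]
gripper_width: 0.0877
```

```bash
python3 - <<'E'
from h import *
s=st(); a=snap('wrist','w5.png');print(proj('wrist',[.590,.304,.04],s),proj('wrist',[.5947,.304,.105],s)); snap('top','t5.png'); st()
E
```

```text
t 7.70 tcp [0.5906 0.3054 0.2024] jaw 7.98 w 87.7 F [ 1.04 -1.14  0.05] M [-0.048 -0.111  0.008]
[284.82534522 194.7594432 ] [289.71300837 211.6104172 ]
t 7.80 tcp [0.5894 0.3091 0.2002] jaw 8.25 w 87.9 F [-0.55  0.06 -0.75] M [-0.074 -0.073 -0.052]
```

View pics/w5.png

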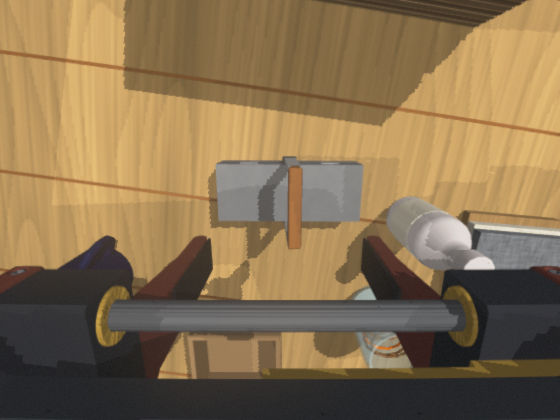

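The case shows at (289,190) and the bar at column 293, so the TCP is aligned. The glue is clear at the right (430,235). I'll descend, narrowing the fingers on the way.

Request:
{"method": "send_rows", "body": {
  "plan": [
    [[50,0.01,-0.08,-0.66,0],[50,0,0,-0.66,0],[50,0,0,-0.66,0],[5,0,0,0,0],[5,0,0,0,0],[5,0,0,0,0],[5,0,0,0,0],[5,0,0,0,0],[5,0,0,0,0],[5,0,0,0.4,0],[5,0,0,0.4,0],[5,0,0,0,0]]
  ],
  "grip_force": 40
}}

```text
time: 9.3
tcp_pos: [0.5914, 0.2987, 0.1333]
orientation: [0.658, 0.753, 0.001, 0.0]
ft_force: [-4.7, -1.7, 4.3]
gripper_width: 0.0119
```

```bash
python3 - <<'E'
from h import *
s=st(); a=snap('scene','s6.png'); b=snap('wrist','w6.png')
z=cv2.resize(a[100:260,290:450],(420,420),interpolation=cv2.INTER_CUBIC)
c=np.hstack([z,b[:, 100:460]])
cv2.imwrite('pics/s6z.png',cv2.cvtColor(c,cv2.COLOR_RGB2BGR))
E
```

```text
t 9.30 tcp [0.5914 0.2987 0.1333] jaw 7.74 w 11.9 F [-4.66 -1.72  4.34] M [-0.363  1.019  0.019]
```

View pics/s6z.png

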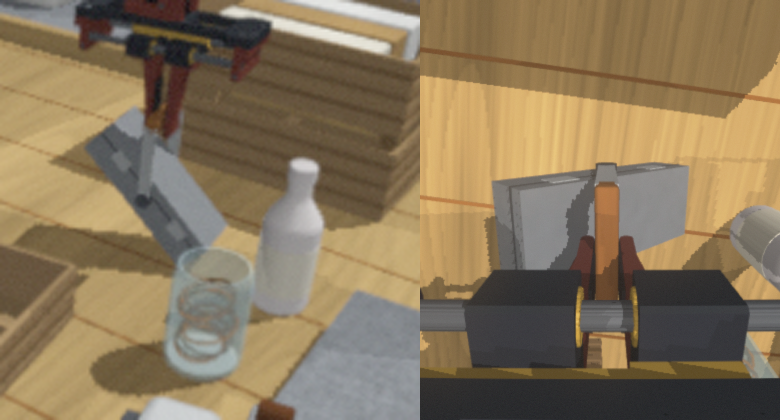

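The near (-x) end rose, so the heavy end is the +x one, toward the glue. I'll set it down and release.

Request:
{"method": "send_rows", "body": {
  "plan": [
    [[5,0,0,-0.3,0],[5,0,0,-0.3,0],[5,0,0,-0.2,0],[5,0,0,0,0],[5,0,0,0,0],[45,0,0,0,0],[45,0,0,0,0],[45,0,0,0,0],[60,0,0,1,0],[87.8,0,0,1,0],[87.8,0,0,0,0]]
  ]
}}

```text
time: 10.78
tcp_pos: [0.5934, 0.2995, 0.2112]
orientation: [0.658, 0.753, 0.006, 0.003]
ft_force: [0.2, -0.6, 0.8]
gripper_width: 0.0685
```

```bash
python3 - <<'E'
from h import *
s=st(); a=snap('wrist','w7.png'); print(s['joint_positions'])
E
```

```text
t 10.78 tcp [0.5934 0.2995 0.2112] jaw 7.73 w 68.5 F [ 0.19 -0.57  0.83] M [-0.033 -0.091  0.053]
[ 4.16314894e-01  2.55796770e-01  1.06749398e+00 -3.23836920e-05
  1.80594221e+00  2.81305124e-01]
```

View pics/w7.png

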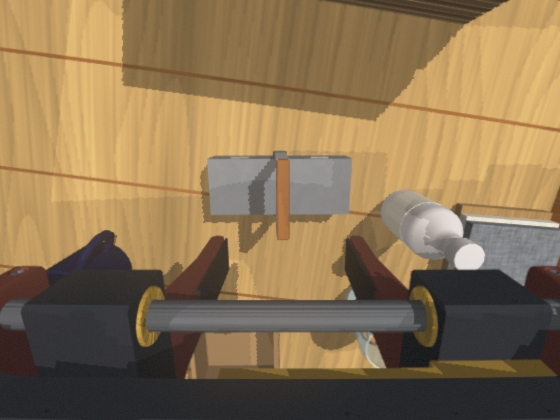

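```bash
python3 - <<'E'
from h import *
np.set_printoptions(precision=4,suppress=True)
s=st(); a=snap('wrist','w8.png')
b=cv2.cvtColor(a[130:240,190:370],cv2.COLOR_RGB2BGR); cv2.imwrite('pics/w8z.png',cv2.resize(b,None,fx=4,fy=4,interpolation=cv2.INTER_CUBIC))
import pickle; pickle.dump(s,open('s8.pkl','wb'))
E
```

```text
t 10.82 tcp [0.5925 0.2991 0.2072] jaw 7.73 w 72.6 F [ 0.06 -0.32 -1.19] M [ 0.007 -0.078 -0.022]
```

View pics/w8z.png

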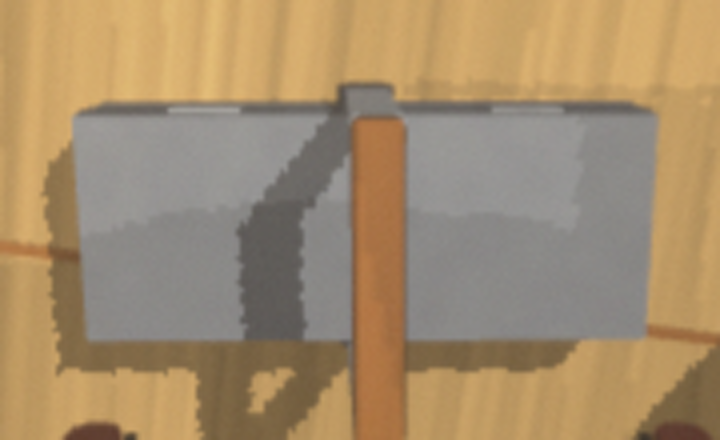

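```bash
python3 - <<'E'
from h import *
np.set_printoptions(precision=4,suppress=True)
import pickle; s=pickle.load(open('s8.pkl','rb'))
P=np.array([at_z('wrist',[(u+.5)/4-.5+190,(v+.5)/4-.5+130],.04,s)[:2] for u,v in [(74,113),(657,113),(647,339),(88,340)]])
print(P,P.mean(0)); 
for i in range(4):
    d=P[(i+1)%4]-P[i]; print(np.degrees(np.arctan2(d[1],d[0])),np.linalg.norm(d))
E
```

```text
[[0.5047 0.3267]
 [0.6622 0.348 ]
 [0.6718 0.2844]
 [0.513  0.2628]] [0.5879 0.3055]
7.69589705636157 0.15892751398842941
-81.45399279779122 0.06436478709208261
-172.26919686854907 0.1601961853060776
97.41706015059128 0.06445606144218832
```

Request:
{"method": "send_rows", "body": {
  "plan": [
    [[87.8,-0.12,0,0,1],[87.8,-0.12,0,0,1],[87.8,-0.12,0,0,1],[87.8,-0.12,0,0,1],[87.8,-0.12,0,0,1],[87.8,-0.12,0,0,1],[87.8,-0.12,0,0,1],[87.8,-0.12,0,0,1],[87.8,-0.12,0,0,1],[87.8,0,0,0,0]]
  ],
  "grip_force": 12
}}

```text
time: 12.12
tcp_pos: [0.5256, 0.2984, 0.201]
orientation: [-0.067, 0.998, -0.001, -0.002]
ft_force: [0.4, -0.4, 0.4]
gripper_width: 0.0882
```

```bash
python3 - <<'E'
from h import *
s=st(); a=snap('wrist','w9.png'); print(proj('wrist',[.5885,.305,.04],s),proj('wrist',[.5271,.2967,.04],s)); st()
E
```

```text
t 12.12 tcp [0.5256 0.2984 0.201 ] jaw 97.66 w 88.2 F [ 0.44 -0.39  0.36] M [ 0.074 -0.113  0.   ]
[284.38538451 246.37609577] [284.26221331 194.09433369]
t 12.18 tcp [0.526  0.2984 0.2013] jaw 97.54 w 88.0 F [ 0.7   0.63 -0.28] M [ 0.073 -0.154  0.013]
```

View pics/w9.png

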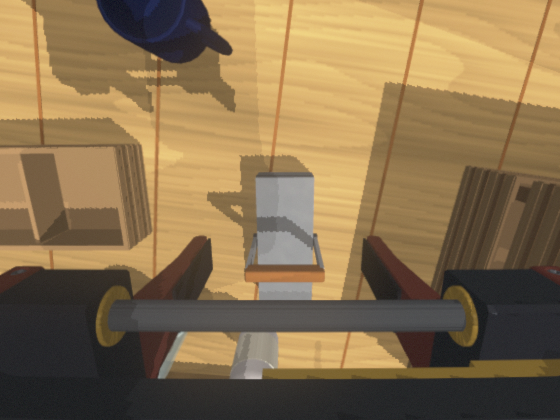

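Request:
{"method": "send_rows", "body": {
  "plan": [
    [[87.8,0.02,-0.03,-0.81,0],[87.8,0,0,-0.81,0],[87.8,0,0,-0.81,0],[87.8,0,0,-0.8,0],[87.8,0,0,0,0],[55,0,0,0,0],[55,0,0,0,0],[55,0,0,0,0],[55,0,0,0,0],[55,0,0,0,0]]
  ],
  "grip_force": 15
}}

```text
time: 13.42
tcp_pos: [0.5286, 0.2971, 0.0116]
orientation: [-0.067, 0.998, 0.0, 0.001]
ft_force: [-1.3, -0.3, 7.0]
gripper_width: 0.0639
```

```bash
python3 - <<'E'
from h import *
s=st(); a=snap('wrist','w10.png')
E
```

```text
t 13.43 tcp [0.5286 0.2971 0.0116] jaw 97.71 w 63.9 F [-1.33 -0.32  6.96] M [-0.249 -0.029 -0.11 ]
```

View pics/w10.png

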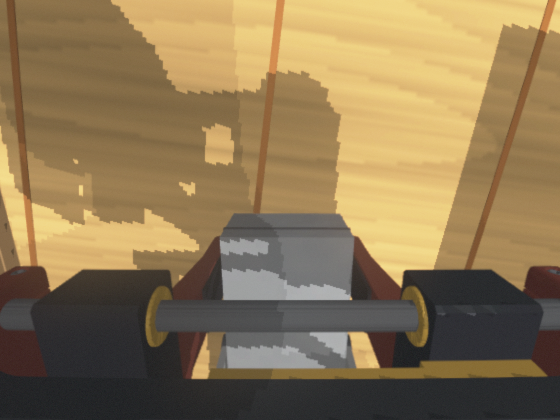

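```bash
python3 - <<'E'
from h import *
a=snap('scene','s11.png'); s=st(); print(s['tau'].round(2), s['dq'].round(3))
z=cv2.resize(a[80:240,270:430],(560,560),interpolation=cv2.INTER_CUBIC)
cv2.imwrite('pics/s11z.png',cv2.cvtColor(z,cv2.COLOR_RGB2BGR))
E
```

```text
t 13.53 tcp [0.5286 0.297  0.0116] jaw 97.71 w 64.1 F [-0.89 -1.2   5.86] M [-0.268 -0.052 -0.14 ]
[  0.44 -42.75 -36.23   0.35  -0.29  -0.13] [ 0.    -0.    -0.    -0.002 -0.001 -0.001]
```

View pics/s11z.png

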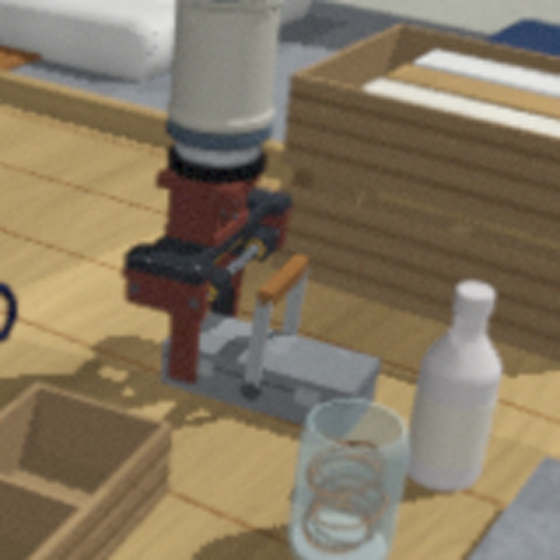

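Request:
{"method": "send_rows", "body": {
  "plan": [
    [[55,0,0,0.4,0],[55,0,0,0.6,0],[55,0,0,0.6,0],[55,0,0,0.6,0],[55,0,0,0.6,0],[55,0,0,0.6,0],[55,0,0,0.6,0],[55,0,0,0,0],[55,0,0,0,0]]
  ]
}}

```text
time: 14.65
tcp_pos: [0.5272, 0.2966, 0.2469]
orientation: [-0.067, 0.998, -0.001, -0.002]
ft_force: [0.2, 0.5, -5.5]
gripper_width: 0.064
```

```bash
python3 - <<'E'
from h import *
s=st(); a=snap('scene','s12.png'); b=snap('wrist','w12.png')
z=cv2.resize(a[60:260,260:460],(420,420),interpolation=cv2.INTER_CUBIC)
c=np.hstack([z,b[:, 100:460]])
cv2.imwrite('pics/s12z.png',cv2.cvtColor(c,cv2.COLOR_RGB2BGR))
E
```

```text
t 14.65 tcp [0.5272 0.2966 0.2469] jaw 97.74 w 64.0 F [ 0.19  0.47 -5.48] M [ 0.046 -0.108  0.012]
```

View pics/s12z.png

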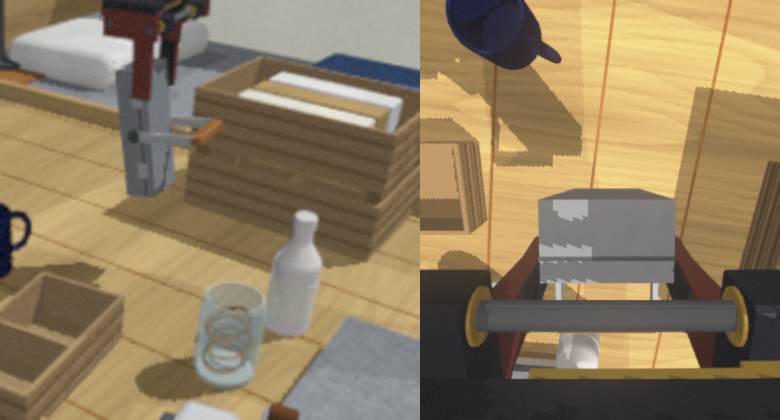

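It hangs upright with the heavy end down and the handle square to the lid (Fz −5.5 N). I'll carry it over compartment a.

Request:
{"method": "send_rows", "body": {
  "plan": [
    [[55,0.06,-0.4,0,0],[55,0.08,-0.67,0,0],[55,0.09,-0.67,0,0],[55,0.09,-0.67,0,0.04],[55,0.09,-0.67,0,0],[55,0.06,-0.67,0,0],[55,0,0,0,0],[55,0,0,0,0]]
  ]
}}

```text
time: 15.75
tcp_pos: [0.5555, 0.0721, 0.2482]
orientation: [-0.071, 0.997, 0.0, -0.001]
ft_force: [1.1, 0.4, -5.2]
gripper_width: 0.0642
```

```bash
python3 - <<'E'
from h import *
s=st(); a=snap('scene','s13.png'); b=snap('top','t13.png')
z=cv2.resize(a[60:280,170:390],(420,420),interpolation=cv2.INTER_CUBIC)
z2=cv2.resize(b[140:280,190:310],(360,420),interpolation=cv2.INTER_CUBIC)
c=np.hstack([z,z2])
cv2.imwrite('pics/s13z.png',cv2.cvtColor(c,cv2.COLOR_RGB2BGR))
t=s['tcp_pos']
E
```

```text
t 15.75 tcp [0.5555 0.0721 0.2482] jaw 98.12 w 64.2 F [ 1.08  0.43 -5.21] M [ 0.107 -0.135  0.04 ]
```

View pics/s13z.png

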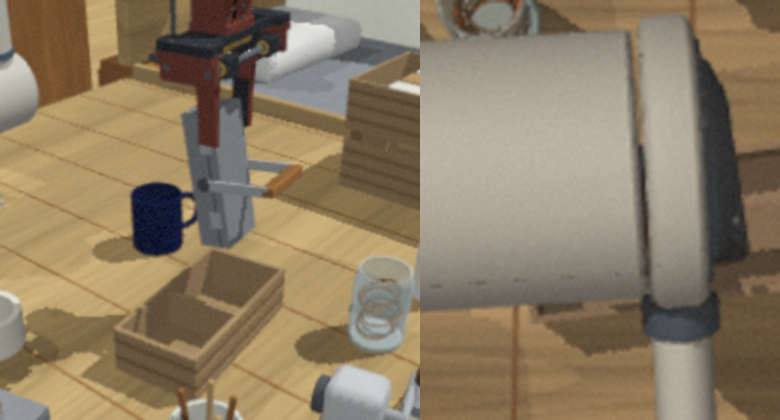

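```bash
python3 - <<'E'
from h import *
from scipy.optimize import least_squares
np.set_printoptions(precision=1,suppress=True)
im=cv2.imread('pics/s13.png'); cv2.imwrite('pics/s13b.png',cv2.resize(im[90:200,230:350],None,fx=5,fy=5,interpolation=cv2.INTER_CUBIC))
G=np.array([.5555,.0721,.2672]); ex=np.array([np.cos(np.radians(8.1)),np.sin(np.radians(8.1)),0]); ey=np.array([-ex[1],ex[0],0]); ez=np.array([0,0,1.])
for th in [0,5,10,15]:
    t=np.radians(th); a=np.sin(t)*ex-np.cos(t)*ez; n=np.cos(t)*ex+np.sin(t)*ez
    B=G+.142*a-.010*n
    print(th,*[((proj('scene',B+sn*.02*n+sy*.032*ey)-[230,90])*5) for sn,sy in [(-1,-1),(1,-1),(1,1)]], B[2]*1000)
E
```

```text
0 [196.  464.8] [271.6 487.5] [340.1 429.3] 125.2
5 [219.3 475.7] [295.6 492. ] [363.4 433.2] 124.86879544349556
10 [243.1 484.8] [319.7 494.3] [386.7 435. ] 125.62081729559718
15 [267.3 491.9] [343.7 494.4] [410.  434.7] 127.45034221592711
```

View pics/s13b.png

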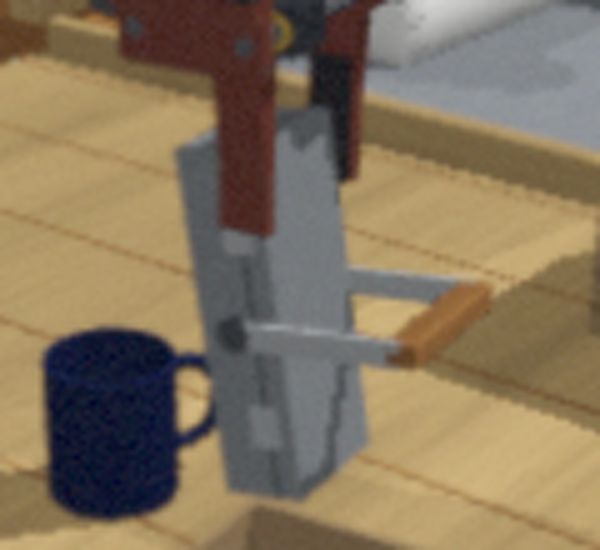

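Measured corners match a tilt of about 6°, with the base within about 5 mm of the compartment centre. Lowering.

Request:
{"method": "send_rows", "body": {
  "plan": [
    [[55,0,0,-0.4,0],[55,0,0,-0.5,0],[55,0,0,-0.5,0],[55,0,0,-0.4,0],[55,0,0,0,0],[55,0,0,0,0]]
  ]
}}

```text
time: 16.6
tcp_pos: [0.5562, 0.0724, 0.1428]
orientation: [-0.071, 0.997, 0.0, 0.001]
ft_force: [-0.0, 0.0, -5.1]
gripper_width: 0.0639
```

```bash
python3 - <<'E'
from h import *
s=st(); a=snap('scene','s14.png'); cv2.imwrite('pics/s14b.png',cv2.cvtColor(cv2.resize(a[100:260,210:350],None,fx=4,fy=3.75,interpolation=cv2.INTER_CUBIC),cv2.COLOR_RGB2BGR))
E
```

```text
t 16.60 tcp [0.5562 0.0724 0.1428] jaw 98.19 w 63.9 F [-0.    0.02 -5.07] M [ 0.09  -0.118  0.058]
```

View pics/s14b.png

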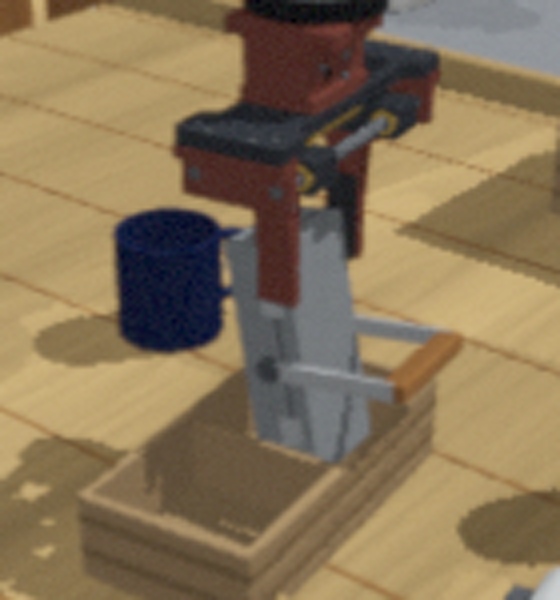

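It is inside compartment a and the handle clears the wall. I'll lower gently until it touches.

Request:
{"method": "send_rows", "body": {
  "plan": [
    [[55,0,0,-0.08,0],[55,0,0,-0.08,0],[55,0,0,0,0],[55,0,0,0,0]]
  ]
}}

```text
time: 17.15
tcp_pos: [0.5576, 0.0716, 0.1355]
orientation: [-0.071, 0.997, -0.0, 0.003]
ft_force: [0.2, -0.5, 6.5]
gripper_width: 0.0634
```

```bash
python3 - <<'E'
from h import *
s=st()
E
```

```text
t 17.15 tcp [0.5576 0.0716 0.1355] jaw 98.12 w 63.4 F [ 0.24 -0.54  6.49] M [-0.034 -0.21   0.028]
```

Request:
{"method": "send_rows", "body": {
  "plan": [
    [[55,0,0,0.04,0],[55,0,0,0,0],[68,0,0,0,0],[72,0,0,0,0],[76,0,0,0,0],[76,0,0,0,0],[76,0,0,0,0]]
  ]
}}

```text
time: 18.02
tcp_pos: [0.5558, 0.0718, 0.1343]
orientation: [-0.071, 0.997, 0.0, -0.0]
ft_force: [0.6, 0.5, 0.4]
gripper_width: 0.0759
```

```bash
python3 - <<'E'
from h import *
s=st(); a=snap('scene','s15.png'); cv2.imwrite('pics/s15b.png',cv2.cvtColor(cv2.resize(a[100:260,210:350],None,fx=4,fy=3.75,interpolation=cv2.INTER_CUBIC),cv2.COLOR_RGB2BGR))
E
```

```text
t 18.02 tcp [0.5558 0.0718 0.1343] jaw 98.13 w 75.9 F [0.61 0.48 0.43] M [ 0.059 -0.089 -0.007]
```

View pics/s15b.png

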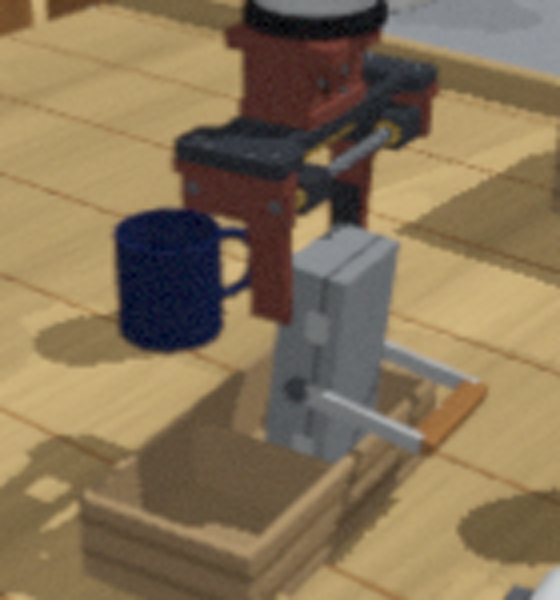

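It now leans toward +x in this view. I'll check whether it is still rocking or at rest.

Request:
{"method": "send_rows", "body": {
  "plan": [
    [[80,0,0,0,0],[80,0,0,0,0],[80,0,0,0,0]]
  ]
}}

```text
time: 18.45
tcp_pos: [0.5559, 0.0718, 0.1344]
orientation: [-0.071, 0.997, -0.0, 0.0]
ft_force: [-0.1, -0.1, -0.1]
gripper_width: 0.0801
```

```bash
python3 - <<'E'
from h import *
s=st(); a=snap('scene','s16.png'); cv2.imwrite('pics/s16b.png',cv2.cvtColor(cv2.resize(a[130:260,240:350],None,fx=5,fy=4.6,interpolation=cv2.INTER_CUBIC),cv2.COLOR_RGB2BGR))
b=snap('wrist','w16.png')
E
```

```text
t 18.45 tcp [0.5559 0.0718 0.1344] jaw 98.13 w 80.1 F [-0.12 -0.15 -0.12] M [ 0.015 -0.151  0.036]
```

View pics/s16b.png

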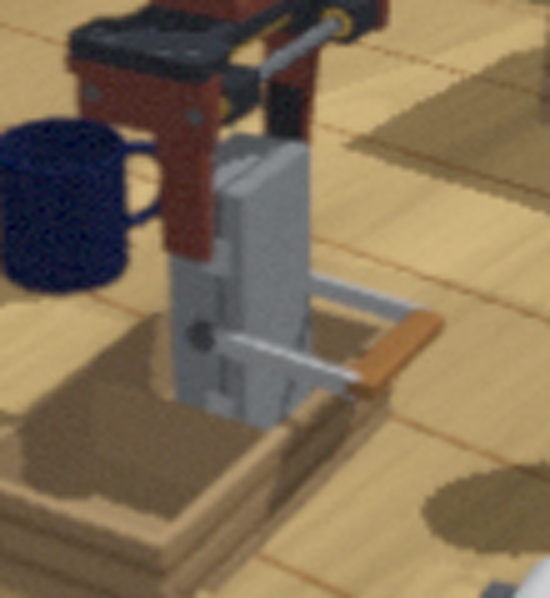

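View pics/w16.png

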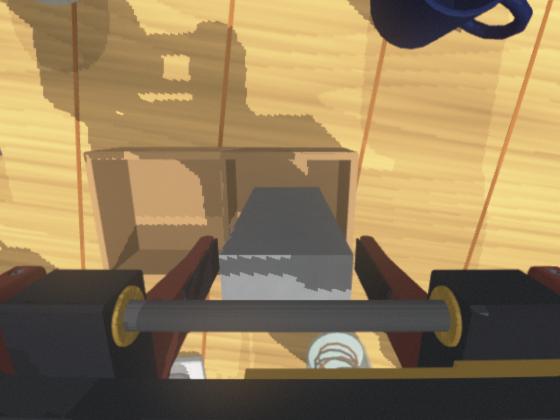

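It was only rocking and now stands upright. I'll retract upward and go to the right case.

Request:
{"method": "send_rows", "body": {
  "plan": [
    [[82,0,0,1,0],[87.8,0,0,1,0],[87.8,0,-0.79,-0.1,-0.93],[87.8,0,-0.79,-0.1,-0.93],[87.8,0,-0.79,-0.1,-0.93],[87.8,0,-0.79,-0.1,-0.93],[87.8,0,-0.79,-0.1,-0.93],[87.8,0,-0.79,-0.1,-0.93],[87.8,0,-0.79,-0.1,-0.93],[87.8,0,-0.79,-0.1,-0.93],[87.8,0,-0.79,-0.1,-0.94],[87.8,0,0,0,0]]
  ]
}}

```text
time: 20.05
tcp_pos: [0.5547, -0.3577, 0.1983]
orientation: [0.615, 0.788, -0.0, -0.001]
ft_force: [-0.1, -0.4, 0.5]
gripper_width: 0.0879
```

```bash
python3 - <<'E'
from h import *
s=st(); a=snap('wrist','w17.png'); import pickle; pickle.dump(s,open('s17.pkl','wb')); snap('scene','s17.png')
print(proj('wrist',[.537,-.296,.04],s),proj('wrist',[.5523,-.3561,.04],s)); st()
E
```

```text
t 20.05 tcp [ 0.5547 -0.3577  0.1983] jaw 14.05 w 87.9 F [-0.15 -0.41  0.54] M [-0.032 -0.161 -0.016]
[283.75283377 134.32596141] [284.09737894 192.65977425]
t 20.15 tcp [ 0.5558 -0.3548  0.2   ] jaw 14.38 w 87.8 F [0.1  0.55 1.17] M [-0.032 -0.088  0.032]
```

View pics/w17.png

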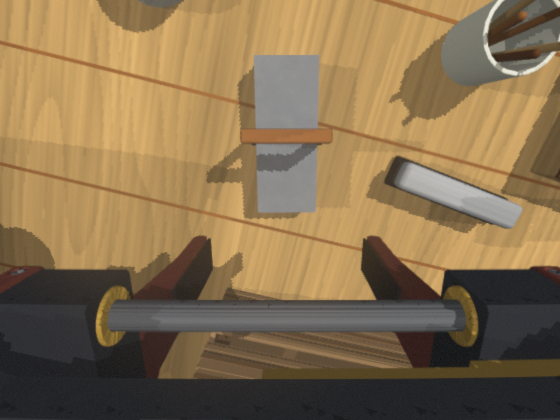

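View pics/s17.png

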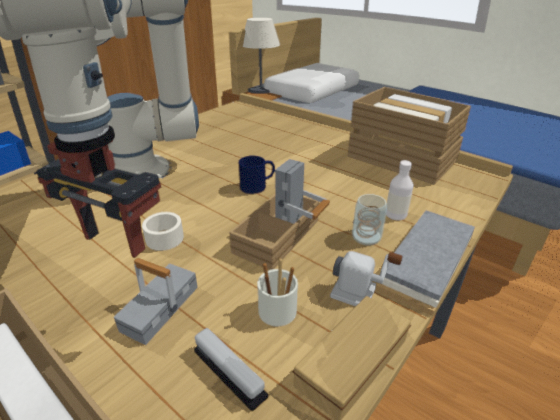

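```bash
python3 - <<'E'
from h import *
np.set_printoptions(precision=4,suppress=True)
import pickle; s=pickle.load(open('s17.pkl','rb'))
P=np.array([at_z('wrist',p,.04,s)[:2] for p in [(254.5,55.5),(319,55.5),(316,211.5),(258,212)]])
print(P,P.mean(0)); 
for i in range(4):
    d=P[(i+1)%4]-P[i]; print(np.degrees(np.arctan2(d[1],d[0])),np.linalg.norm(d))
print(at_z('top',(492,180),0),at_z('top',(500,240),0)); st()
E
```

```text
[[ 0.4912 -0.23  ]
 [ 0.5523 -0.2147]
 [ 0.5918 -0.3682]
 [ 0.5295 -0.3845]] [ 0.5412 -0.2994]
14.046037718139335 0.06303421404301918
-75.55916748991037 0.1585577147319114
-165.39340440965933 0.06448089769814773
103.91967667464385 0.15918518181820104
[ 0.6577 -0.5106  0.    ] [ 0.5137 -0.5248  0.    ]
t 20.15 tcp [ 0.5558 -0.3548  0.2   ] jaw 14.38 w 87.8 F [0.1  0.55 1.17] M [-0.032 -0.088  0.032]
```

Request:
{"method": "send_rows", "body": {
  "plan": [
    [[87.8,0,-0.07,-0.79,0],[87.8,0,0,-0.79,0],[87.8,0,0,-0.79,0],[87.8,0,0,-0.78,0],[87.8,0,0,0,0],[55,0,0,0,0],[55,0,0,0,0],[55,0,0,0,0],[55,0,0,0,0],[55,0,0,0,0]]
  ],
  "grip_force": 15
}}

```text
time: 21.4
tcp_pos: [0.5567, -0.3601, 0.0146]
orientation: [0.613, 0.79, -0.0, 0.002]
ft_force: [-2.4, -0.1, 6.6]
gripper_width: 0.0637
```

```bash
python3 - <<'E'
from h import *
s=st(); a=snap('wrist','w18.png')
E
```

```text
t 21.40 tcp [ 0.5567 -0.3601  0.0146] jaw 14.35 w 63.7 F [-2.42 -0.13  6.62] M [-0.154  0.549  0.237]
```

View pics/w18.png

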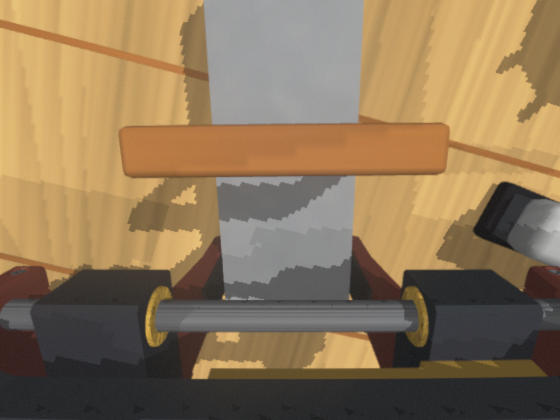

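Gripped at the light end (63.7 mm). Lifting.

Request:
{"method": "send_rows", "body": {
  "plan": [
    [[55,0,0,0.4,0],[55,0,0,0.6,0],[55,0,0,0.6,0],[55,0,0,0.6,0],[55,0,0,0.6,0],[55,0,0,0.6,0],[55,0,0,0.6,0],[55,0,0,0,0],[55,0,0,0,0]]
  ]
}}

```text
time: 22.58
tcp_pos: [0.5556, -0.3587, 0.2488]
orientation: [0.613, 0.79, 0.0, -0.002]
ft_force: [0.2, 0.3, -6.8]
gripper_width: 0.064
```

```bash
python3 - <<'E'
from h import *
s=st(); a=snap('scene','s19.png'); b=snap('wrist','w19.png')
z=cv2.resize(a[100:340,40:240],(400,480),interpolation=cv2.INTER_CUBIC)[:420]
c=np.hstack([z,b[:, 100:460]])
cv2.imwrite('pics/s19z.png',cv2.cvtColor(c,cv2.COLOR_RGB2BGR))
E
```

```text
t 22.57 tcp [ 0.5556 -0.3587  0.2488] jaw 14.33 w 64.0 F [ 0.24  0.31 -6.81] M [ 0.095 -0.072 -0.083]
```

View pics/s19z.png

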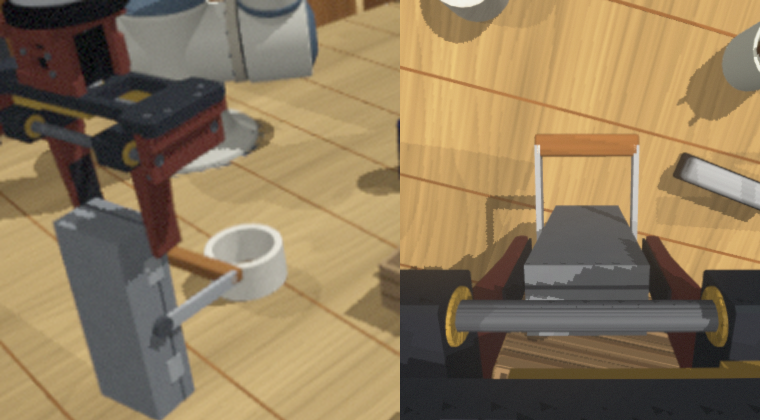

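It hangs the same way with the heavy end down. I'll turn so the lid faces +x while moving toward the bin, keeping clear of the first case.

Request:
{"method": "send_rows", "body": {
  "plan": [
    [[55,0.02,0.3,0,-0.96],[55,0.03,0.3,0,-0.96],[55,0.03,0.3,0,-0.96],[55,0.03,0.3,0,-0.96],[55,0.03,0.3,0,-0.96],[55,0.03,0.3,0,-0.96],[55,0.03,0.3,0,-0.96],[55,0.03,0.3,0,-0.96],[55,0.02,0.3,0,-0.96],[55,0.01,0.3,0,-0.96],[55,0,0,0,0]]
  ]
}}

```text
time: 24.05
tcp_pos: [0.5713, -0.1777, 0.2497]
orientation: [0.997, 0.074, -0.001, -0.001]
ft_force: [-0.1, -0.7, -5.1]
gripper_width: 0.0641
```

```bash
python3 - <<'E'
from h import *
s=st()
t=np.array([.5712,-.0383]); print(((t-s['tcp_pos'][:2])/.06).round(2), (-81.9-yaw(s))/10)
E
```

```text
t 24.05 tcp [ 0.5713 -0.1777  0.2497] jaw -81.53 w 64.1 F [-0.08 -0.73 -5.13] M [-0.018 -0.033  0.02 ]
[-0.    2.32] -0.0374611100522543
```

Request:
{"method": "send_rows", "body": {
  "plan": [
    [[55,0,0.4,0,-0.04],[55,0,0.6,0,0],[55,0,0.6,0,0],[55,0,0.5,0,0],[55,0,0.22,0,0],[55,0,0,0,0],[55,0,0,0,0]]
  ]
}}

```text
time: 24.92
tcp_pos: [0.5715, -0.0411, 0.2511]
orientation: [0.998, 0.069, -0.0, 0.0]
ft_force: [1.1, 0.1, -6.3]
gripper_width: 0.0637
```

```bash
python3 - <<'E'
from h import *
np.set_printoptions(precision=1,suppress=True)
s=st(); a=snap('scene','s20.png'); cv2.imwrite('pics/s20b.png',cv2.cvtColor(cv2.resize(a[90:250,215:355],None,fx=4,fy=3.75,interpolation=cv2.INTER_CUBIC),cv2.COLOR_RGB2BGR))
ph=np.radians(8.1)
G=s['tcp_pos']+[0,0,.019]; ex=np.array([np.cos(ph),np.sin(ph),0]); ey=np.array([-ex[1],ex[0],0]); ez=np.array([0,0,1.])
for th in [-5,0,5,10,15]:
    t=np.radians(th); A=np.sin(t)*ex-np.cos(t)*ez; n=np.cos(t)*ex+np.sin(t)*ez
    B=G+.142*A-.010*n
    print(th,*[((proj('scene',B+sn*.02*n+sy*.032*ey)-[215,90])*[4,3.75]) for sn,sy in [(-1,-1),(1,-1),(1,1)]], B[2]*1000)
E
```

```text
t 24.93 tcp [ 0.6 -0.   0.3] jaw -82.10 w 63.7 F [ 1.1  0.1 -6.3] M [ 0.  -0.1  0. ]
-5 [ 79.4 420.1] [142.8 445.8] [210.1 393.6] 129.52505900644712
0 [ 98.9 431.1] [163.  451.8] [229.7 399. ] 128.11314870799842
5 [118.8 440.6] [183.4 456.2] [249.4 402.7] 127.78194415149396
10 [139.  448.6] [203.7 458.9] [269.2 404.8] 128.5339660035956
15 [159.6 455.1] [224.  459.8] [288.9 405.2] 130.36349092392553
```

View pics/s20b.png

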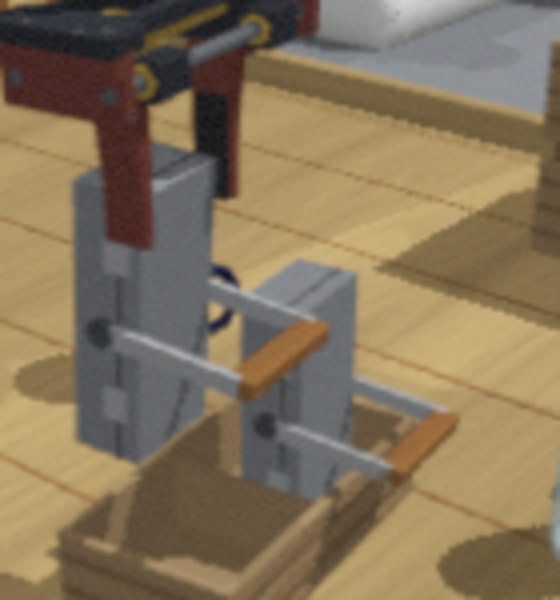

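The tilt is about −4° with the base slightly toward −x. I'll shift +12 mm in x and lower.

Request:
{"method": "send_rows", "body": {
  "plan": [
    [[55,0.1,0,0,0],[55,0.1,0,-0.3,0],[55,0,0,-0.5,0],[55,0,0,-0.5,0],[55,0,0,-0.5,0],[55,0,0,0,0],[55,0,0,0,0]]
  ]
}}

```text
time: 25.85
tcp_pos: [0.5836, -0.0399, 0.1434]
orientation: [0.998, 0.069, -0.0, -0.0]
ft_force: [-0.1, 1.2, -5.6]
gripper_width: 0.0639
```

```bash
python3 - <<'E'
from h import *
s=st(); a=snap('scene','s21.png'); cv2.imwrite('pics/s21b.png',cv2.cvtColor(cv2.resize(a[110:270,215:355],None,fx=4,fy=3.75,interpolation=cv2.INTER_CUBIC),cv2.COLOR_RGB2BGR))
E
```

```text
t 25.85 tcp [ 0.5836 -0.0399  0.1434] jaw -82.07 w 63.9 F [-0.11  1.22 -5.6 ] M [ 0.063 -0.161  0.043]
```

View pics/s21b.png

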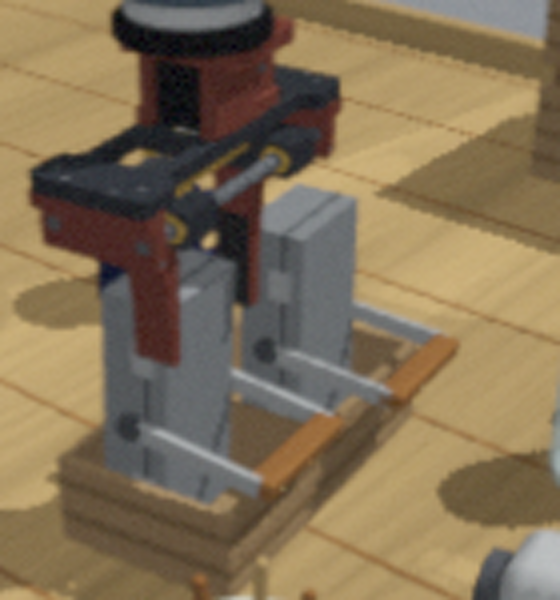

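Request:
{"method": "send_rows", "body": {
  "plan": [
    [[55,0,0,-0.06,0],[55,0,0,-0.06,0],[55,0,0,0,0],[55,0,0,0,0]]
  ]
}}

```text
time: 26.4
tcp_pos: [0.5839, -0.0399, 0.1375]
orientation: [0.998, 0.069, 0.001, 0.0]
ft_force: [-0.8, -1.1, 2.4]
gripper_width: 0.0636
```

```bash
python3 - <<'E'
from h import *
s=st(); a=snap('wrist','w22.png')
E
```

```text
t 26.40 tcp [ 0.5839 -0.0399  0.1375] jaw -82.06 w 63.6 F [-0.82 -1.06  2.36] M [-0.056  0.207  0.026]
```

View pics/w22.png

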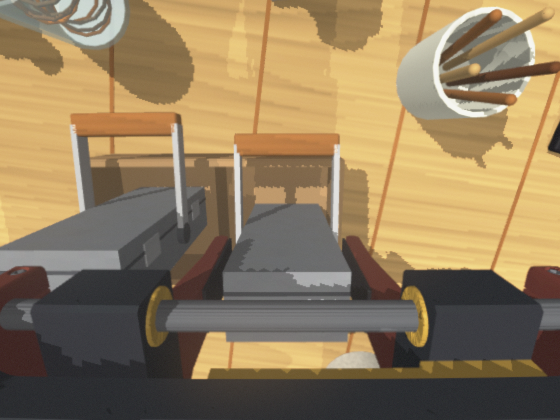

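It is touching the floor (Fz from −5.6 to +2.4). Releasing slowly.

Request:
{"method": "send_rows", "body": {
  "plan": [
    [[66,0,0,0,0],[67,0,0,0,0],[70,0,0,0,0],[74,0,0,0,0],[74,0,0,0,0],[74,0,0,0,0],[74,0,0,0,0],[74,0,0,0,0]]
  ]
}}

```text
time: 27.45
tcp_pos: [0.5835, -0.0398, 0.1363]
orientation: [0.998, 0.069, 0.0, 0.0]
ft_force: [0.1, 0.3, 0.4]
gripper_width: 0.0743
```

```bash
python3 - <<'E'
from h import *
s=st(); a=snap('scene','s23.png'); cv2.imwrite('pics/s23b.png',cv2.cvtColor(cv2.resize(a[110:270,215:355],None,fx=4,fy=3.75,interpolation=cv2.INTER_CUBIC),cv2.COLOR_RGB2BGR))
snap('wrist','w23.png')
E
```

```text
t 27.45 tcp [ 0.5835 -0.0398  0.1363] jaw -82.07 w 74.3 F [0.05 0.33 0.38] M [ 0.043  0.017 -0.022]
```

View pics/s23b.png

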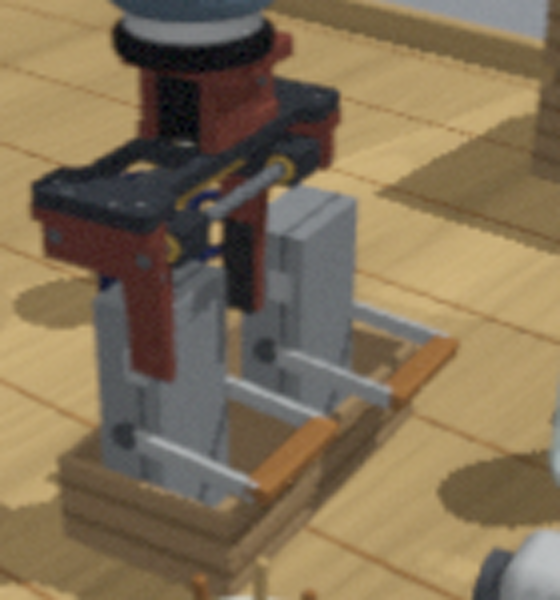

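View pics/w23.png

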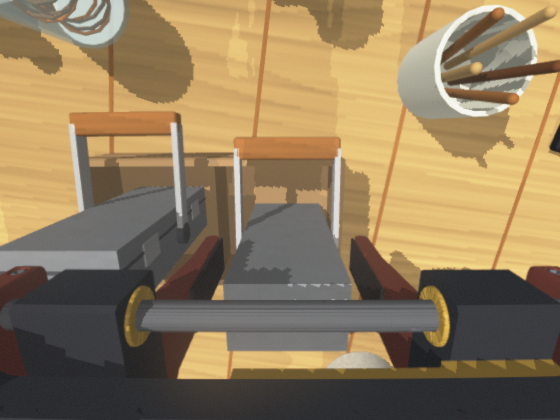

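Both cases stand and the fingers are free. I'll retract straight up and away, then do a final check.

Request:
{"method": "send_rows", "body": {
  "plan": [
    [[75,0,0,0.5,0],[75,0,0,1,0],[75,0,0,1,0],[75,0,-0.8,0.2,0],[75,0,-0.9,0.2,0],[75,0,-0.9,0,0],[75,0,-0.9,0,0],[75,0,-0.9,0,0],[75,0,-0.5,0,0],[75,0,0,0,0],[75,0,0,0,0],[75,0,0,0,0]]
  ]
}}

```text
time: 29.05
tcp_pos: [0.5838, -0.3324, 0.3109]
orientation: [0.998, 0.07, 0.0, 0.0]
ft_force: [0.4, 1.0, 0.3]
gripper_width: 0.075
```

```bash
python3 - <<'E'
from h import *
s=st(); snap('scene','s24.png'); snap('top','t24.png')
np.set_printoptions(precision=1,suppress=True)
for t in ['mug','tape','jar','pencil_pot','stapler','glue']:
    r=landmark_of('top',t)[0]; print(t,r['at'],round(r['confidence'],2))
st()
E
```

```text
t 29.05 tcp [ 0.5838 -0.3324  0.3109] jaw -81.97 w 75.0 F [0.4  0.96 0.31] M [0.034 0.012 0.001]
mug [218.1, 302.9] 0.64
tape [347.3, 306.7] 0.94
jar [214.5, 147.2] 0.58
pencil_pot [349.6, 154.2] 0.87
stapler [410.6, 147.1] 0.74
glue [164.2, 140.5] 0.73
t 29.45 tcp [ 0.6 -0.3  0.3] jaw -82.05 w 75.3 F [0.2 0.1 0.7] M [ 0.  0. -0.]
```

View pics/s24.png

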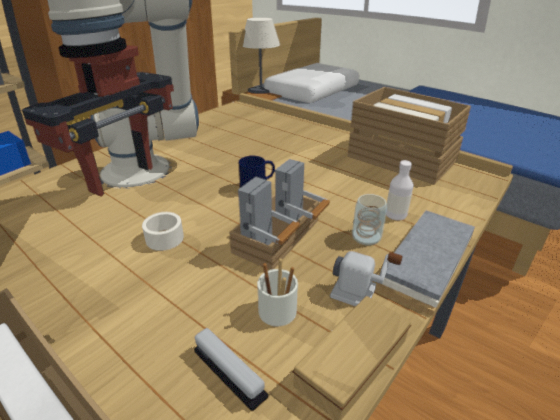

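View pics/t24.png

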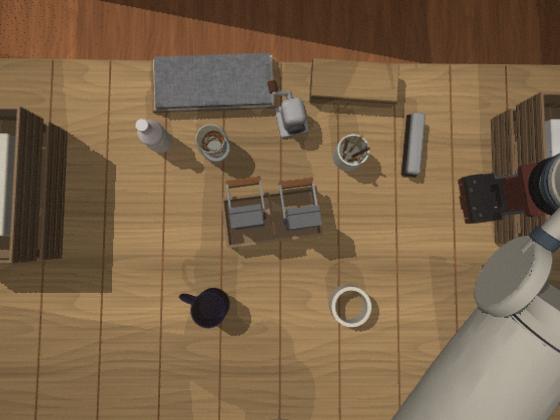

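Both cases stand in their compartments at (255,210) and (290,185) in the scene view. The bystanders look unmoved. I'll check verticality and the bystanders numerically before handing in.

```bash
python3 - <<'E'
import h; from h import *
a=cv2.imread('pics/top0.png',0).astype(int); b=cv2.imread('pics/top24.png' if False else 'pics/t24.png',0).astype(int)
for n,(x,y,w,hh) in dict(mug=(180,284,50,44),tape=(324,286,46,42),jar=(194,122,36,42),pot=(332,132,36,38),glue=(135,117,36,40),stap=(400,110,24,68),sharp=(266,78,44,60)).items():
    print(n, 'mean absdiff %.2f'%np.abs(a-b)[y:y+hh,x:x+w].mean())
im=cv2.imread('pics/s24.png'); s=5
z=cv2.resize(im[145:265,225:335],None,fx=s,fy=s,interpolation=cv2.INTER_CUBIC)
ph=np.radians(8.1);ex=np.array([np.cos(ph),np.sin(ph),0]);ey=np.array([-ex[1],ex[0],0])
# true vertical reference lines beside each case
for c in ([.5557,.0717,0],[.5712,-.0383,0]):
    c=np.array(c)
    for dx,dy in [(-.02,-.032),(.02,-.032),(.02,.032)]:
        p=[((proj('scene',c+dx*ex+dy*ey+[0,0,q])-[225,145])*s).astype(int) for q in (.06,.165)]
        cv2.line(z,tuple(map(int,p[0])),tuple(map(int,p[1])),(0,0,255),1)
cv2.imwrite('pics/s24v.png',z)
E
```

```text
mug mean absdiff 3.77
tape mean absdiff 2.50
jar mean absdiff 3.60
pot mean absdiff 5.56
glue mean absdiff 3.21
stap mean absdiff 7.07
sharp mean absdiff 10.74
```

View pics/s24v.png

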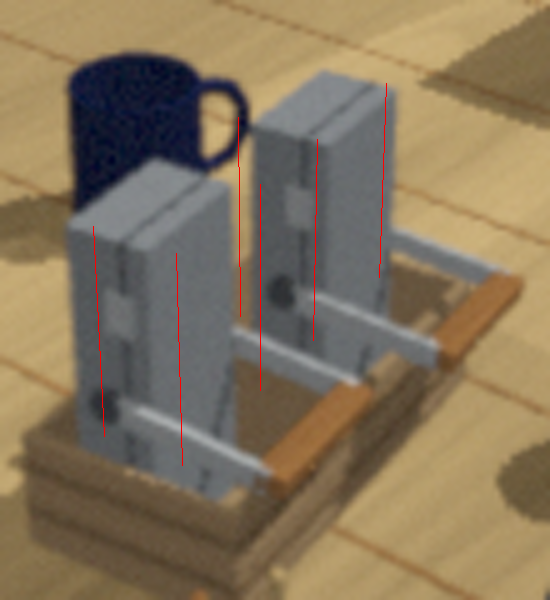

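The case edges run parallel to the true vertical lines. The fixed sharpener shows the largest picture difference of all, so the differences are lighting, not movement. Handing in.

```bash
python3 - <<'E'
from h import *
print(robot.finish_job())
E
```

```text
the job is handed in; nothing more can be done
None
```

Both cases now stand upright on their heavy ends, one in each compartment of the bin, and the gripper has let go. The job was handed in at about 29.5 s of the 72 s allowed; no verdict was reported.

**Finding the heavy ends:** I lifted each case a little by its handle and watched which end rose. The left case (+y side) was heavy at its +x end, toward the glue. The right case (−y side) was heavy at its +y end, toward the bin. I set both back down flat.

**Standing them up:** I gripped each case by the sides of its light end at 15 N and lifted, so the heavy end swung down. The left case went into `bin_a` and the right case into `bin_b`, both with lid and handle facing +x.

**Last checks:**
- In the final pictures the edges of both cases run parallel to projected vertical lines. The left case rocked for a moment after release, then settled.
- The bystanders look unmoved in the top pictures from before and after. The numeric comparison was rough: small differences remained everywhere, with the largest on the fixed sharpener, so I took them as changes in light and shadow.
- The gripper is well clear and the wrist force reads about zero.
- **Unexplained:** when gripping each case's end, the tool stopped about 4 mm higher than commanded, with a vertical force of about 7 N. I did not find out why, but both grips held.

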